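# Load the pulley carrier and hold it up off its cradle

### The arm

A 6-joint arm with a two-finger parallel gripper is mounted at the origin on the work surface. World frame = base frame: x ahead of the robot, y to its left, z up, the work surface at z = 0. Lengths are in m, angles in rad, forces in N, time in s.
With the tool pointing down it reaches from about 0.35 to 0.975 m from the base axis. Payload 4.9 kg.
Tool frame: the origin (TCP) lies between the finger pads, 19 mm behind the fingertips; this is the grasp point; z points along the fingers, y is the line along which they close (so a half turn about z gives the same grasp; the last joint's range is limited). The gripper opens to 85 mm and grips with 20 to 120 N. Pads are 22 mm wide; open, the fingers measure 114 mm over their backs; the gripper's body (76 mm by 85 mm) begins 54 mm behind the grasp point. The pads swing forward as they close: fully open they stand 13 mm farther back than shut.
Start: joints at [-1.328, 0.053, 1.613, -0, 1.476, -0.119], TCP at [0.221, -0.585, 0.25] pointing down, gripper open.
Joint ranges: [-3.01, 3.01], [-1.01, 2.22], [0.06, 2.58], [-1.02, 4.17], [0.09, 2.62], [-3.14, 3.14]. Speed limits (rad/s): [2.57, 2.57, 3.14, 3.14, 3.14, 3.14].

### API

Orientations are given as a rotation vector (axis times angle).
In Python, from station import ctrl gives the robot as it stands. The module is installed in compiled form; this text tells all that it offers.
- The arm moves only by the shell command python3 -m handwheel 'ROWS' [OPENING] [FORCE]. ROWS is JSON, a list of rows, each a list of 2 entries, a list of its own where there are three numbers: the shift along the tool's x, y, z in cm, then the turn, a rotation vector about the tool's x, y, z in rad. In form: [[[tx, ty, tz], [ax, ay, az]], ...]. A call has 1 to 5 rows; each row is the pose to reach, as a shift and turn from the pose commanded when the call began, along the tool's axes at that moment; what a row does not reach only later rows make up. A row lasts 1/8 s, in which the tool goes at most 62.5 mm and 10.7 degrees, less where a joint would pass 70% of its speed; a pose out of reach is approached as far as the arm can. A call with a gripper value outside its range is refused whole. OPENING is the gripper's target within -1 to 1 (shut at 1, half-way at 0, fully open at -1), set as the call begins (- or left out, the last holds). The fingers move at their own pace and stop on an object; FORCE is the grip in N (left out, the last holds). Time passes only in rows, so rows that repeat a pose let the fingers close. It gives the time, the measured TCP pose, the force, the opening and the grip force at its end, in the units of the state.
- ctrl.get_obs(): the state, without advancing time (a new reading comes with each control period).
- ctrl.get_image(name): name is "scene" or "top" or "wrist"; returns the picture (420x560x3 uint8, blue, green, red); there is no depth.
- ctrl.calibration(name): a dict with "fx", "fy", "cx", "cy" (pixels), "k1" (the pictures are not rectified: a ray, as slopes to the right and down, at radius r is drawn at 1 + k1 r^2 times it, then the intrinsics apply), "R" (3x3) and "t" (3): a world point X has camera coordinates R X + t. Camera axes: x right, y down, z forward; pixel columns grow to the right and rows downward; lengths in m; the calibration is good to about 2 mm. A picture is of the moment at which its call begins: read the wrist's pose just before it. calibration takes no time and is no camera call; for the wrist camera it gives the pose at the moment of the call.
- ctrl.finish_job(): hands the job in; it is judged then, once.
Trained networks look in the newest picture that a camera, given by its name, has taken for a name from the list of things; names that differ only in an ending like _2 or _b are one class to them, and where a whole thing is asked for, a point or a joint stands for the part that bears it (a point fixed in the world has none). Each returns a list of dicts, best first, with "score" (0 to 1); they miss things now and then, are a little off and sometimes report something else, mostly with a low value. They report only what shows in the picture. A call takes as long as a camera call. They do not tell look-alikes from the thing itself.
- ctrl.look_for(camera, query): "position" ([column, row] in pixels, amid what is visible of it).
- ctrl.landmark_of(camera, query): "position" ([column, row] in pixels: a listed point, or the origin of a listed thing).
The state is a dict: "t": time; "q": joint angles; "dq": joint speeds; "effort": joint torques, N m; "tool_pos": TCP position; "tool_rot": TCP orientation; "contact_force": force on the tool from outside, world axes, zero at the start; "wrist_torque": the same for the moment, N m; "opening": finger opening in m; "grip_force": force on a finger pad.
Only numpy, scipy, OpenCV 4.12 (cv2) and the standard library are available. Lean on these libraries where they do the work, as an engineer would, in place of code of your own. Each camera call takes 0.05 s, during which the arm holds its last target. There are 200 camera calls.

### The job

Set the loose aluminium pulley, wide flange down, over the empty post of the wooden carrier board so that it sits fully down on its boss, and let go of it. Then lift the carrier by its handle, with both pulleys staying seated on it, off its cradle and hold it level and still at least 10 cm above where it rested, so that I can brush the grit out of the cradle: finish while still holding it in the air. Keep the board level all the way and leave the other things on the bench alone.

Things in the scene. Friction and masses are not known exactly. Their poses are not given: they have to be found in the camera images.
- pulley: the loose two-step aluminium pulley standing on the bare bench, about 0.1 kg: a flange 56 mm across and 10 mm tall at the bottom, on it a hub 26 mm across that ends 36 mm above the underside; a 16 mm bore runs right through along the axis. Origin: centre of the underside, z up along the axis. Round: its yaw does not matter. Grip it by the hub
- stored_pulley: an identical pulley, already seated on the carrier's other post; it stays there. Origin: centre of the underside
- carrier: the plywood carrier board, 90 (x) x 230 (y) x 12 mm, about 0.25 kg, lying loose on its cradle, turned any way about the vertical; a bridge handle over its middle, a post near each end, at y = +80 mm (empty) and y = -80 mm (stored pulley). Origin: centre of the board's underside (26 mm above the bench at the start), y along its length, z up
- grip (a point): centre of the handle bar, 78 mm above the carrier's underside; axes as the carrier. The wooden bar is 16 mm thick (x), 60 mm long (y), 24 mm tall (66 to 90 mm above the underside), on two uprights: pinch it across x
- seat_empty (a point): centre of the top of the empty post's round wooden boss (28 mm across, 12 mm tall), 24 mm above the carrier's underside; the pulley's underside centre belongs here. A steel pin 9 mm thick rises 17 mm from this point, tapered over its top 5 mm
- seat_stored (a point): the same point of the other post, where the stored pulley's underside centre is and stays
- cradle: the fixed wooden cradle under the carrier: a base 120 (x) x 250 (y) x 8 mm with two battens across it, whose tops, 26 mm above the bench, carry the board (nothing clips it). Origin: centre of its underside on the bench; axes as the carrier at the start
- bearing: a plain steel ball-bearing ring, 42 mm across and 12 mm tall, lying flat near the loose pulley, beyond it; bystander, leave alone. Origin: centre of its underside
- stone: a grey sharpening stone, 50 x 150 x 22 mm, lying flat at the left edge of the work area; bystander, leave alone. Origin: centre of its underside
- screwdriver: a screwdriver lying flat at the right edge of the work area; bystander, leave alone. x along the shank
- jar: a small amber jar with a black lid, 56 mm across and 60 mm tall, standing upright, straight ahead of the robot beyond the work; bystander, leave alone. Origin: centre of its underside
Things that resemble listed ones, but are neither listed nor needed, are in the scene too. What is shaped like the carrier but yellow is not meant. What is shaped like the pulley but blue is not meant.

How it is judged:
On the way:
1. the loose pulley sits on the empty post, released, with the carrier still on its cradle (distance between pulley and seat_empty below 0.008 m and distance between stored_pulley and seat_stored below 0.008 m and angle between pulley's own z axis and vertical below 0.15 rad and contact force between the fingers and pulley below 0.1 N and linear speed of pulley below 0.03 m/s and z of carrier in the frame of cradle below 0.032 m), for 0.2 s.
At the end, for the whole second after the job is handed in: The carrier hangs from the fingers by its handle (TCP within 60 mm of the bar centre), 90 mm or more above its rest, off the cradle, level within 0.12 rad, still (0.03 m/s, 0.15 rad/s); both pulleys flat (0.2 rad) and within 8 mm of their seats, untouched by the fingers (z of carrier in the frame of cradle above 0.116 m and angle between carrier's own z axis and vertical below 0.12 rad and linear speed of carrier below 0.03 m/s and angular speed of carrier below 0.15 rad/s and contact force between the fingers and carrier above 1 N and distance between the grasp point and grip below 0.06 m and contact force between carrier and cradle below 0.05 N and distance between pulley and seat_empty below 0.008 m and distance between stored_pulley and seat_stored below 0.008 m and angle between each of pulley, stored_pulley's own z axis and vertical below 0.2 rad and contact force between the fingers and pulley below 0.1 N and contact force between the fingers and stored_pulley below 0.1 N); the arm keeps its last pose, push and grip.
It fails at once if the carrier is tipped by more than 0.3 rad (angle between carrier's own z axis and vertical above 0.3 rad).
It fails at once if a bystander is moved by more than 30 mm (distance of any of bearing, stone, screwdriver, jar from where it was at the start of the episode above 0.03 m).
It also fails if it takes over 53 s, if anything falls off the work surface, if the arm or the gripper's body presses on something with over 40 N, if the wrist force passes 120 N, or if a joint passes its speed limit or range.

## Working session

There is one attempt and no reset: what is moved stays moved. The work goes in short steps, Python scripts to look and compute and a shell command to move; the robot and the scene stay as the last step left them, time stands still between calls to the robot, and variables do not carry over. Pictures are saved under pics/ and viewed, at most 13 in all, crops included, and the job is handed in when it is done.

```bash
mkdir -p pics; cat > h.py <<'E'
import numpy as np, cv2
from scipy.spatial.transform import Rotation as R
from station import ctrl
def ray(c,p):
    # world ray through pixel
    d=np.array([(p[0]-c['cx'])/c['fx'],(p[1]-c['cy'])/c['fy']]); u=d.copy()
    for _ in range(20): u=d/(1+c['k1']*(u@u))
    Rm=np.array(c['R']); o=-Rm.T@np.array(c['t']); v=Rm.T@np.array([u[0],u[1],1.]); return o,v/np.linalg.norm(v)
def atz(c,p,z):
    o,v=ray(c,p); return o+v*(z-o[2])/v[2]
def tri(rs):
    A=sum(np.eye(3)-np.outer(v,v) for o,v in rs); b=sum((np.eye(3)-np.outer(v,v))@o for o,v in rs)
    x=np.linalg.solve(A,b); return x,[float(np.linalg.norm(np.cross(x-o,v))) for o,v in rs]
def proj(c,X):
    q=np.array(c['R'])@X+np.array(c['t']); u=q[:2]/q[2]; u=u*(1+c['k1']*(u@u)); return u*[c['fx'],c['fy']]+[c['cx'],c['cy']]
def totool(X):
    "shift in cm in tool axes from the measured TCP to world X"
    o=ctrl.get_obs(); return R.from_rotvec(o['tool_rot']).inv().apply(np.array(X)-o['tool_pos'])*100
E
python3 - <<'E'
from h import *
np.set_printoptions(precision=3,suppress=True)
ims=[]
for n in ('scene','top'):
    im=ctrl.get_image(n).copy(); c=ctrl.calibration(n); cv2.imwrite(f'pics/{n}0.png',im)
    print(n,'cam',-np.array(c['R']).T@c['t'])
    for q in ('pulley','seat_empty','seat_stored','grip','bearing','carrier','jar'):
        for d in ctrl.landmark_of(n,q)[:4]: print(q,round(d['score'],2),np.round(d['position'],1),atz(c,d['position'],{'seat_empty':.05,'seat_stored':.05,'grip':.104,'carrier':.026}.get(q,0)))
o=ctrl.get_obs(); print(o['t'],o['tool_pos'],R.from_rotvec(o['tool_rot']).as_matrix())
E
```

```text
scene cam [1.148 0.542 0.814]
pulley 0.87 [365.8 260.9] [ 0.412  0.211 -0.   ]
pulley 0.6 [345.6 288.5] [0.515 0.218 0.   ]
seat_empty 0.81 [247.4 196.7] [ 0.438 -0.14   0.05 ]
seat_empty 0.72 [248.5 167.6] [ 0.332 -0.227  0.05 ]
seat_stored 0.7 [192.4 229.4] [ 0.617 -0.163  0.05 ]
seat_stored 0.65 [260.5 136.6] [ 0.178 -0.31   0.05 ]
grip 0.87 [218.4 194.8] [ 0.525 -0.155  0.104]
grip 0.58 [258.1 140.2] [ 0.266 -0.242  0.104]
grip 0.41 [329.5 322.6] [0.684 0.278 0.104]
bearing 0.64 [332.  321.1] [ 0.609  0.242 -0.   ]
carrier 0.76 [221.1 219.6] [ 0.529 -0.153  0.026]
carrier 0.62 [257. 158.] [ 0.252 -0.264  0.026]
jar 0.86 [218.6 292.4] [ 0.697 -0.006  0.   ]
top cam [ 0.349 -0.014  1.297]
pulley 0.56 [206.4 235. ] [0.416 0.194 0.   ]
pulley 0.49 [202.5 204.3] [0.511 0.21  0.   ]
seat_empty 0.91 [344.  274.5] [ 0.31 -0.22  0.05]
seat_empty 0.86 [315.7 228. ] [ 0.444 -0.135  0.05 ]
seat_stored 0.74 [325.4 174.1] [ 0.606 -0.161  0.05 ]
seat_stored 0.69 [373. 326.] [ 0.164 -0.306  0.05 ]
grip 0.9 [323.8 196.8] [ 0.529 -0.151  0.104]
grip 0.61 [366.3 303.3] [ 0.234 -0.274  0.104]
bearing 0.64 [326.7 173.9] [ 0.617 -0.171  0.   ]
bearing 0.55 [194.4 173. ] [0.608 0.24  0.   ]
carrier 0.8 [363.  299.2] [ 0.238 -0.281  0.026]
carrier 0.71 [321.4 202. ] [ 0.525 -0.153  0.026]
jar 0.73 [278.6 147.4] [ 0.697 -0.019  0.   ]
jar 0.42 [327.  171.9] [ 0.623 -0.172  0.   ]
0.8 [ 0.221 -0.585  0.25 ] [[ 0.935  0.354 -0.   ]
 [ 0.354 -0.935 -0.   ]
 [-0.     0.    -1.   ]]
```

View pics/top0.png

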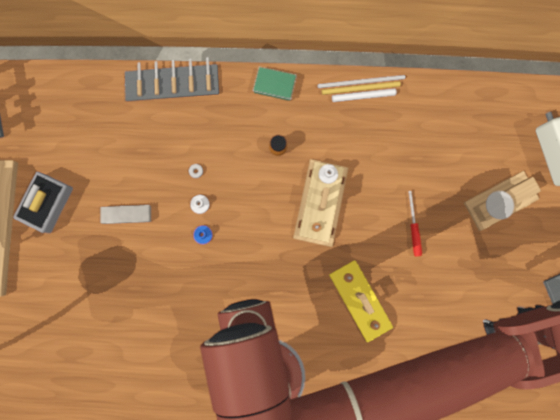

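View pics/scene0.png

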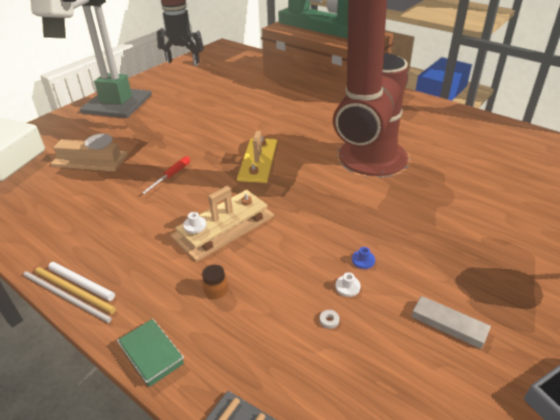

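The real pulley is the white one at top (200,204) / scene (348,284). The blue one at top (203,235) is the look-alike. The real carrier is the wooden one at top (322,200), with its empty post towards the robot at (316,228). I'll take a wrist view over the carrier on the way to the pulley.

```bash
python3 -m handwheel '[[[6,-6,-2],[0,0,0.1]],[[12,-12,-4],[0,0,0.2]],[[17,-17,-6],[0,0,0.3]],[[21,-21,-6],[0,0,0.4]],[[25,-25,-6],[0,0,0.5]]]'; python3 - <<'E'
from h import *
c=ctrl.calibration('wrist'); o=ctrl.get_obs(); Rt=R.from_rotvec(o['tool_rot'])
print(Rt.as_matrix().round(3)); print('cam in tool',Rt.inv().apply(-np.array(c['R']).T@c['t']-o['tool_pos']),'axis in tool',Rt.inv().apply(np.array(c['R'])[2]),totool([.527,-.153,.3]))
E
```

```text
t: 1.42
tool_pos: [0.3478, -0.3036, 0.308]
tool_rot: [3.132, -0.223, 0.003]
contact_force: [1.1, -0.1, -0.1]
opening: 0.0856
grip_force: 0.0
[[ 0.99  -0.142  0.002]
 [-0.142 -0.99  -0.001]
 [ 0.002  0.001 -1.   ]]
cam in tool [ 7.11886167e-02  3.52012813e-05 -1.24910736e-01] axis in tool [-2.78476390e-01 -6.23268283e-04  9.60442873e-01] [ 15.6090144  -17.44333988   0.80319058]
```

```bash
python3 -m handwheel '[[[3,-4,0],[0,0,0]],[[6,-8,0],[0,0,0]],[[10,-12,0],[0,0,0]],[[12,-15,0],[0,0,0]],[[12,-15,0],[0,0,0]]]'; python3 - <<'E'
from h import *
np.set_printoptions(precision=4,suppress=True)
c=ctrl.calibration('wrist');im=ctrl.get_image('wrist').copy(); cv2.imwrite('pics/w1.png',im)
ct,cs=ctrl.calibration('top'),ctrl.calibration('scene')
ctrl.get_image('top')
for q,z in (('seat_empty',.05),('seat_stored',.05),('grip',.104),('stored_pulley',.05),('carrier',.026)):
    for d in ctrl.landmark_of('wrist',q)[:2]: print(q,round(d['score'],2),np.round(d['position'],1),atz(c,d['position'],z))
o=ctrl.get_obs(); print(o['t'],o['tool_pos'])
np.save('w1.npy',dict(c=c),allow_pickle=True)
E
```

```text
t: 2.05
tool_pos: [0.4877, -0.1715, 0.3068]
tool_rot: [-3.134, 0.211, 0.001]
contact_force: [-0.1, -0.9, -0.6]
opening: 0.0854
grip_force: 0.0
seat_empty 0.8 [332.2 288.3] [ 0.3154 -0.2281  0.05  ]
seat_empty 0.56 [259.5 212.5] [ 0.4449 -0.1399  0.05  ]
seat_stored 0.65 [258.7  83.2] [ 0.6067 -0.1633  0.05  ]
grip 0.74 [375.  344.1] [ 0.2551 -0.2727  0.104 ]
grip 0.56 [254.5 155.3] [ 0.5268 -0.1501  0.104 ]
stored_pulley 0.6 [262.6  81.6] [ 0.6078 -0.1682  0.05  ]
stored_pulley 0.15 [255.3 154.8] [ 0.5221 -0.1461  0.05  ]
carrier 0.63 [357.5 311.4] [ 0.2521 -0.2683  0.026 ]
2.4 [ 0.4861 -0.174   0.3071]
```

View pics/w1.png

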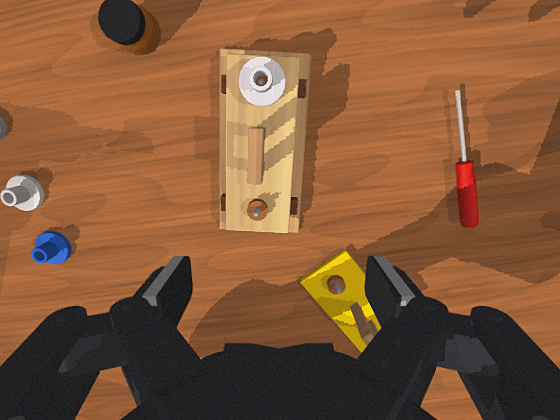

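The wrist view shows the board running (265,50)–(260,230), the empty post at (258,210), the handle at (256,155) and the stored pulley at (261,80). That agrees with the network points. Next, the pulley.

```bash
python3 -m handwheel '[[[-1,-5,0],[0,0,0]],[[-2,-11,0],[0,0,0]],[[-3,-17,2],[0,0,0]],[[-5,-23,4],[0,0,0]],[[-7,-29,6],[0,0,0]]]' | head -2; python3 -m handwheel '[[[-1,-4,1],[0,0,0]],[[-2,-8,3],[0,0,0]],[[-2,-9,5],[0,0,0]],[[-2,-9,5],[0,0,0]]]' -0.2| head -2;  python3 - <<'E'
from h import *
np.set_printoptions(precision=4,suppress=True)
rs=[]
for n in ('wrist','top','scene'):
    c=ctrl.calibration(n);im=ctrl.get_image(n).copy(); cv2.imwrite(f'pics/{n}2.png',im)
    for q in ('pulley','bearing'):
        for d in ctrl.landmark_of(n,q)[:3]: 
            X=atz(c,d['position'],0); print(n,q,round(d['score'],2),np.round(d['position'],1),X)
            if q=='pulley' and abs(X[0]-.512)<.03 and abs(X[1]-.21)<.03: rs.append(ray(c,d['position']))
print(tri(rs)); o=ctrl.get_obs(); print(o['t'],o['tool_pos'],o['tool_rot'],o['opening'])
E
```

```text
t: 3.02
tool_pos: [0.4584, 0.1162, 0.2495]
t: 3.52
tool_pos: [0.4504, 0.2068, 0.1979]
wrist pulley 0.87 [257.9 133.7] [0.5114 0.2201 0.    ]
wrist pulley 0.66 [280.9 215.9] [0.4171 0.2081 0.    ]
wrist bearing 0.93 [227.   29.4] [0.6151 0.2349 0.    ]
top pulley 0.63 [203.  236.3] [0.4122 0.2042 0.    ]
top pulley 0.57 [199.8 202.4] [0.5163 0.219  0.    ]
top bearing 0.63 [195.4 171.9] [0.6115 0.2374 0.    ]
scene pulley 0.94 [364.4 260.2] [0.412 0.207 0.   ]
scene pulley 0.67 [347.4 288.4] [0.5123 0.2207 0.    ]
scene bearing 0.64 [330.6 322.9] [0.615  0.2422 0.    ]
(array([0.5136, 0.22  , 0.0013]), [0.002142622034452546, 0.0028030680021062532, 0.0012429921700593074])
3.975 [0.4518 0.2067 0.2004] [-3.1337  0.218  -0.0016] 0.051188069338252984
```

View pics/wrist2.png

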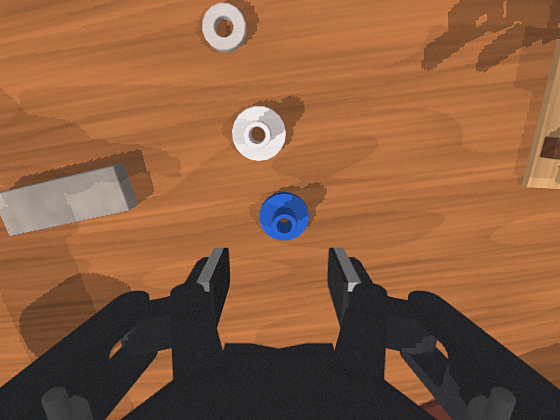

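The wrist view shows the white pulley at (258,133), the blue one at (283,216) and the bearing at (225,27), matching the triangulation (height about 1 mm). I'll descend and grip it.

```bash
python3 -m handwheel '[[[4,-1.5,0],[0,0,0]],[[5.85,-2.1,3],[0,0,0]],[[5.85,-2.1,8],[0,0,0]],[[5.85,-2.1,13],[0,0,0]],[[5.85,-2.1,13],[0,0,0]]]' | head -2; python3 - <<'E'
from h import *
np.set_printoptions(precision=4,suppress=True)
c=ctrl.calibration('wrist');im=ctrl.get_image('wrist').copy(); cv2.imwrite('pics/w3.png',im)
for d in ctrl.landmark_of('wrist','pulley')[:3]: print(d['score'],d['position'],atz(c,d['position'],0))
o=ctrl.get_obs(); print(o['tool_pos'],totool([.513,.22,.035]))
print(proj(c,o['tool_pos']))
E
```

```text
t: 4.6
tool_pos: [0.5087, 0.2186, 0.0651]
0.86 [311.3, 335.0] [0.4179 0.205  0.    ]
0.56 [275.6, 225.1] [0.5119 0.2198 0.    ]
[0.513  0.2199 0.0709] [-0.004  -0.0125  3.5908]
[274.1925 276.8625]
```

View pics/w3.png

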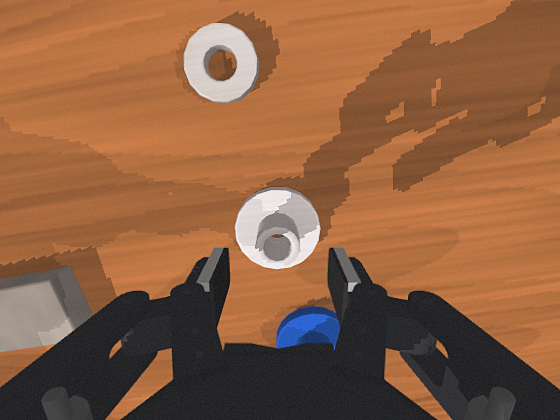

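The pulley hub, at (278,245), is centred between the pads, so I descend 3.6 cm, close and lift.

```bash
python3 -m handwheel '[[[-0.05,0,2],[0,0,0]],[[-0.05,0,3.6],[0,0,0]],[[-0.05,0,3.6],[0,0,0]]]' | head -2; python3 -m handwheel '[[[0,0,0],[0,0,0]],[[0,0,0],[0,0,0]],[[0,0,0],[0,0,0]],[[0,0,0],[0,0,0]]]' 1 40; python3 -m handwheel '[[[0,0,-2],[0,0,0]],[[0,0,-7],[0,0,0]],[[0,0,-12],[0,0,0]],[[0,0,-12],[0,0,0]]]'; python3 - <<'E'
from h import *
np.set_printoptions(precision=4,suppress=True)
c=ctrl.calibration('wrist');im=ctrl.get_image('wrist').copy(); cv2.imwrite('pics/w4.png',im)
o=ctrl.get_obs(); Rt=R.from_rotvec(o['tool_rot'])
for d in ctrl.landmark_of('wrist','pulley')[:3]: print(d['score'],d['position'],Rt.inv().apply(atz(c,d['position'],o['tool_pos'][2]-.034)-o['tool_pos']))
print(o['t'],o['tool_pos'],o['tool_rot'],totool([.445,-.139,.19]))
E
```

```text
t: 5.08
tool_pos: [0.5105, 0.2195, 0.0321]
t: 5.58
tool_pos: [0.5124, 0.22, 0.0344]
tool_rot: [-3.134, 0.217, -0.002]
contact_force: [0.3, 0.5, 2.7]
opening: 0.0242
grip_force: 39.5
t: 6.08
tool_pos: [0.5152, 0.2208, 0.1608]
tool_rot: [-3.13, 0.217, -0.017]
contact_force: [-0.1, -0.3, -0.2]
opening: 0.0243
grip_force: 39.4
0.68 [279.1, 249.9] [-0.0003 -0.0004  0.034 ]
6.125 [0.5134 0.2203 0.1575] [-3.132   0.2167 -0.0089] [-1.6861 36.4687 -3.5371]
```

View pics/w4.png

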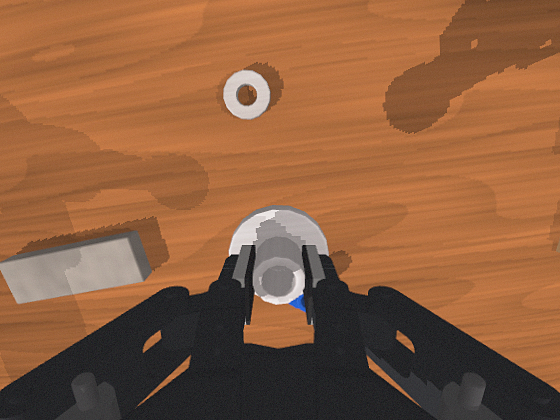

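The pulley is held centred in the pads (hub at (278,275), flange at (279,240)). Carrying it to a point short of the empty post for a closer look.

```bash
python3 -m handwheel '[[[-1,5,-3],[0,0,0]],[[-2,11,-4.3],[0,0,0]],[[-4,17,-4.3],[0,0,0]],[[-6,23,-4.3],[0,0,0]],[[-7,29,-4.3],[0,0,0]]]' | head -2; python3 -m handwheel '[[[-1,4,0],[0,0,0]],[[-1.8,7,0],[0,0,0]],[[-1.8,7.4,0],[0,0,0]],[[-1.8,7.4,0],[0,0,0]],[[-1.8,7.4,0],[0,0,0]]]'| head -2;  python3 - <<'E'
from h import *
np.set_printoptions(precision=4,suppress=True)
P={'seat_empty':([.445,-.139],.05),'seat_stored':([.607,-.164],.05),'grip':([.527,-.151],.104)}
rs={k:[] for k in P}
o=ctrl.get_obs()
for n in ('wrist','top','scene'):
    c=ctrl.calibration(n);im=ctrl.get_image(n).copy(); cv2.imwrite(f'pics/{n}5.png',im)
    for q,(xy,z) in P.items():
        for d in ctrl.landmark_of(n,q)[:3]: 
            X=atz(c,d['position'],z)
            if np.hypot(*(X[:2]-xy))<.03: rs[q].append(ray(c,d['position'])); print(n,q,round(d['score'],2),np.round(d['position'],1),X)
for q in P:
    if len(rs[q])>1: print(q,*tri(rs[q]))
print(o['t'],o['tool_pos'],o['tool_rot'])
E
```

```text
t: 6.8
tool_pos: [0.4002, -0.0586, 0.1946]
t: 7.42
tool_pos: [0.3746, -0.1276, 0.1961]
wrist seat_empty 0.76 [278.4 117.5] [ 0.449  -0.1376  0.05  ]
top seat_empty 0.72 [314.1 227.3] [ 0.4457 -0.1299  0.05  ]
top seat_stored 0.72 [324.6 172.4] [ 0.6109 -0.1584  0.05  ]
top seat_stored 0.48 [323.4 174.8] [ 0.6035 -0.1549  0.05  ]
top grip 0.63 [325.2 199.6] [ 0.5211 -0.155   0.104 ]
scene seat_empty 0.75 [244.7 198.7] [ 0.4485 -0.1397  0.05  ]
scene seat_stored 0.58 [195.9 229.3] [ 0.6119 -0.1567  0.05  ]
scene grip 0.56 [219.3 195.1] [ 0.5247 -0.1525  0.104 ]
seat_empty [ 0.4483 -0.1351  0.0513] [0.00252160719201183, 0.005940649605362611, 0.003532072357874848]
seat_stored [ 0.6086 -0.1578  0.0467] [0.003062745694704253, 0.0049629607217117995, 0.002068104466452739]
grip [ 0.5217 -0.1555  0.1007] [0.00019890402914911833, 0.00019890402914923982]
7.425 [ 0.3746 -0.1276  0.1961] [-3.1334  0.2145  0.0016]
```

View pics/wrist5.png

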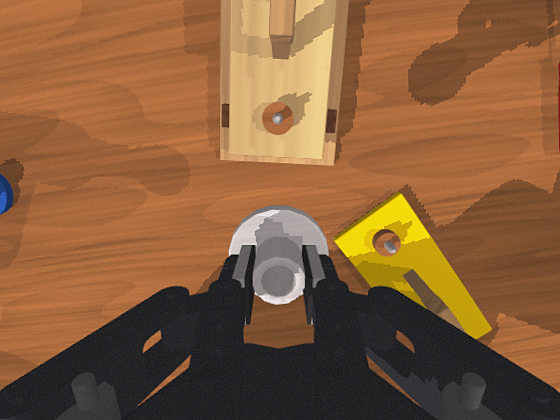

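The wrist view shows the empty boss at (278,118) with its pin, which agrees with the network. I'll go in lower and closer for one more look.

```bash
python3 -m handwheel '[[[2,0,3],[0,0,0]],[[3.5,0,6],[0,0,0]],[[3.5,0,8],[0,0,0]],[[3.5,0,8],[0,0,0]],[[3.5,0,8],[0,0,0]]]' | head -2; python3 - <<'E'
from h import *
np.set_printoptions(precision=4,suppress=True)
o=ctrl.get_obs()
c=ctrl.calibration('wrist');im=ctrl.get_image('wrist').copy(); cv2.imwrite('pics/w6.png',im)
for q,z in (('seat_empty',.05),('grip',.104),('pulley',o['tool_pos'][2]-.034)):
  for d in ctrl.landmark_of('wrist',q)[:2]: X=atz(c,d['position'],z);print(q,round(d['score'],2),np.round(d['position'],1),X,totool(X))
print(o['t'],o['tool_pos'],o['tool_rot'])
for X in ([.449,-.1376,.05],[.445,-.139,.05]): print(proj(c,np.array(X)),proj(c,np.array(X)+[0,0,.017]))
E
```

```text
t: 8.65
tool_pos: [0.4096, -0.1337, 0.1177]
seat_empty 0.77 [411.1 317.1] [ 0.3234 -0.2256  0.05  ] [-7.3267 10.2738  6.8101]
seat_empty 0.75 [277.1 170.3] [ 0.4502 -0.1385  0.05  ] [ 4.0312 -0.1048  6.8288]
grip 0.62 [280.8   5.1] [ 0.527  -0.1509  0.104 ] [11.835   0.0782  1.44  ]
pulley 0.66 [277.7 248.6] [ 0.4099 -0.1334  0.0837] [-0.0064 -0.0453  3.4283]
8.65 [ 0.4096 -0.1337  0.1177] [ 3.1335 -0.2171  0.002 ]
[276.0364 172.2538] [275.8175 176.8431]
[278.977  177.9253] [279.0288 183.0097]
```

View pics/w6.png

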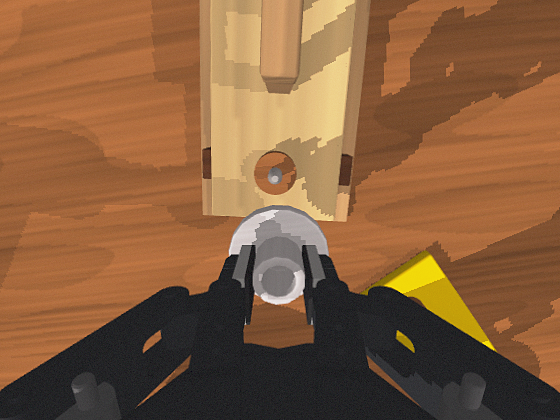

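The boss is centred at (276,172), within 1 mm of the estimate, so I move over it and lower the pulley.

```bash
python3 -m handwheel '[[[2,-0.06,0],[0,0,0]],[[3.95,-0.12,0],[0,0,0]],[[3.95,-0.12,0.8],[0,0,0]],[[3.95,-0.12,1.2],[0,0,0]],[[3.95,-0.12,1.2],[0,0,0]]]'; python3 -m handwheel '[[[0,0,0.5],[0,0,0]],[[0,0,1],[0,0,0]],[[0,0,1.4],[0,0,0]],[[0,0,1.7],[0,0,0]],[[0,0,1.7],[0,0,0]]]'
```

```text
t: 9.48
tool_pos: [0.4474, -0.1373, 0.1038]
tool_rot: [-3.133, 0.217, 0.003]
contact_force: [0.9, 0.5, -1.1]
opening: 0.0242
grip_force: 39.6
t: 10.1
tool_pos: [0.4483, -0.1376, 0.0874]
tool_rot: [-3.134, 0.217, 0.001]
contact_force: [-0.5, -0.5, -0.9]
opening: 0.0248
grip_force: 39.6
```

```bash
python3 -m handwheel '[[[0,0,0.15],[0,0,0]],[[0,0,0.3],[0,0,0]],[[0,0,0.3],[0,0,0]],[[0,0,0.3],[0,0,0]]]'; python3 - <<'E'
from h import *
cv2.imwrite('pics/w7.png',ctrl.get_image('wrist')); ctrl.get_image('scene'); c=ctrl.calibration('scene')
for d in ctrl.landmark_of('scene','pulley')[:4]: print(d['score'],d['position'],atz(c,d['position'],.05))
print(proj(c,np.array([.449,-.1376,.05])))
E
```

```text
t: 10.6
tool_pos: [0.4485, -0.1377, 0.0848]
tool_rot: [3.134, -0.217, 0.0]
contact_force: [0.6, 0.6, -0.9]
opening: 0.0244
grip_force: 39.6
0.62 [366.4, 264.3] [0.46565928 0.23754639 0.05      ]
0.58 [246.6, 196.9] [ 0.43966415 -0.14072149  0.05      ]
[245.17974781 199.08078632]
```

View pics/w7.png

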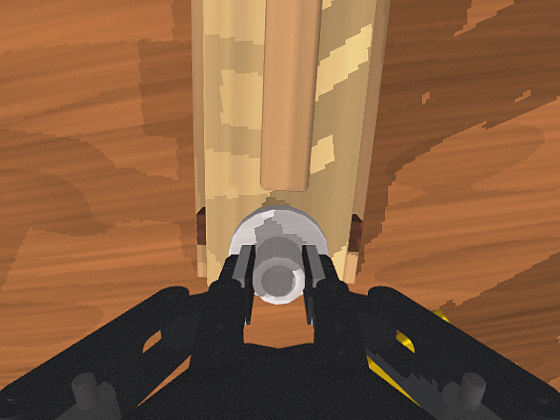

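The pulley sits about the pin at (280,278) at the expected height. Releasing and lifting off.

```bash
python3 -m handwheel '[[[0,0,0],[0,0,0]],[[0,0,0],[0,0,0]],[[0,0,0],[0,0,0]],[[0,0,0],[0,0,0]],[[0,0,0],[0,0,0]]]' -0.2 40;  python3 -m handwheel '[[[0,0,-2],[0,0,0]],[[0,0,-6],[0,0,0]],[[-1,0,-11],[0,0,0]],[[-2,0,-14],[0,0,0]],[[-2,0,-14],[0,0,0]]]' | head -2; python3 - <<'E'
from h import *
np.set_printoptions(precision=4,suppress=True)
o=ctrl.get_obs()
for n in ('wrist','top','scene'):
  c=ctrl.calibration(n);im=ctrl.get_image(n).copy(); cv2.imwrite(f'pics/{n}8.png',im)
  for q,z in (('seat_empty',.05),('pulley',.05),('seat_stored',.05),('grip',.104)):
    for d in ctrl.landmark_of(n,q)[:3]:
      X=atz(c,d['position'],z)
      if X[1]<0 and X[0]>.38: print(n,q,round(d['score'],2),np.round(d['position'],1),X,totool(X))
print(o['t'],o['tool_pos'],o['tool_rot'])
E
```

```text
t: 11.38
tool_pos: [0.4485, -0.1377, 0.0847]
tool_rot: [-3.134, 0.217, -0.0]
contact_force: [0.4, 0.2, -0.6]
opening: 0.0513
grip_force: 0.0
t: 12.0
tool_pos: [0.4299, -0.1356, 0.228]
wrist seat_empty 0.58 [279.1 175.2] [ 0.4489 -0.1393  0.05  ] [ 2.0866  0.1669 17.3959]
wrist pulley 0.83 [276.3 176.7] [ 0.4477 -0.1362  0.05  ] [ 1.9997 -0.0952 17.2984]
wrist seat_stored 0.59 [522.9 119.7] [ 0.4727 -0.3943  0.05  ] [ 8.0653 25.1336 17.2043]
wrist seat_stored 0.2 [277.1 175.4] [ 0.449  -0.1372  0.05  ] [ 2.1698 -0.0011 17.2522]
wrist grip 0.68 [278.9  90.9] [ 0.525  -0.1494  0.104 ] [ 9.8551  0.1515 11.8218]
top seat_empty 0.86 [314.8 227.6] [ 0.4448 -0.132   0.05  ] [ 1.6638 -0.4684 17.2986]
top seat_empty 0.17 [279.2 145.3] [ 0.6899 -0.0206  0.05  ] [ 24.3967 -14.8812  17.2485]
top pulley 0.34 [313.9 225.9] [ 0.4498 -0.1293  0.05  ] [ 2.0978 -0.8147 17.3294]
top seat_stored 0.96 [323.9 174.4] [ 0.6047 -0.1564  0.05  ] [17.7916 -0.2692 17.336 ]
top grip 0.73 [323.3 198.6] [ 0.5238 -0.1496  0.104 ] [ 9.6614  0.1579 11.9806]
scene seat_empty 0.85 [247.3 195.3] [ 0.4333 -0.1438  0.05  ] [ 0.5958  0.8218 17.4375]
scene pulley 0.76 [246.4 198.6] [ 0.4455 -0.1363  0.05  ] [ 1.6967 -0.0829 17.4522]
scene pulley 0.3 [196.3 228.9] [ 0.6103 -0.157   0.05  ] [18.3017 -0.3088 17.4465]
scene seat_stored 0.83 [191.6 228.7] [ 0.6168 -0.1669  0.05  ] [19.0696  0.5775 17.4645]
scene grip 0.98 [220.6 195.7] [ 0.5246 -0.1482  0.104 ] [ 9.6794 -0.0119 12.0717]
12.0 [ 0.4299 -0.1356  0.228 ] [ 3.1315 -0.217   0.0096]
```

View pics/wrist8.png

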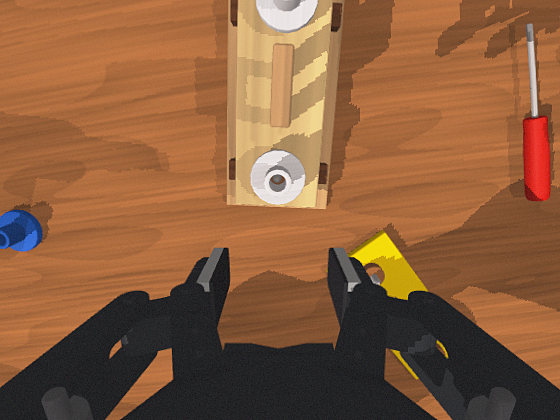

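Both pulleys are seated: the pin shows inside the bore at (278,181), and the handle bar runs from (285,44) to (281,127). Going over the handle next.

```bash
python3 -m handwheel '[[[5,0.05,1],[0,0,0.02]],[[9.9,0.1,3],[0,0,0.04]],[[9.9,0.1,6],[0,0,0.04]],[[9.9,0.1,6],[0,0,0.04]],[[9.9,0.1,6],[0,0,0.04]]]' | head -2; python3 - <<'E'
from h import *
np.set_printoptions(precision=4,suppress=True)
o=ctrl.get_obs();c=ctrl.calibration('wrist');im=ctrl.get_image('wrist').copy(); cv2.imwrite(f'pics/w9.png',im)
for d in ctrl.landmark_of('wrist','grip')[:2]: X=atz(c,d['position'],.104); print(round(d['score'],2),np.round(d['position'],1),X,totool(X))
print(o['t'],o['tool_pos'],o['tool_rot'],totool([.527,-.15,.103]))
E
```

```text
t: 13.38
tool_pos: [0.5268, -0.1497, 0.1658]
0.89 [278.3 234.1] [ 0.5252 -0.1493  0.104 ] [-0.2272 -0.025   6.2804]
13.375 [ 0.5268 -0.1497  0.1658] [ 3.1287 -0.2797  0.0019] [-0.0408  0.0075  6.3811]
```

View pics/w9.png

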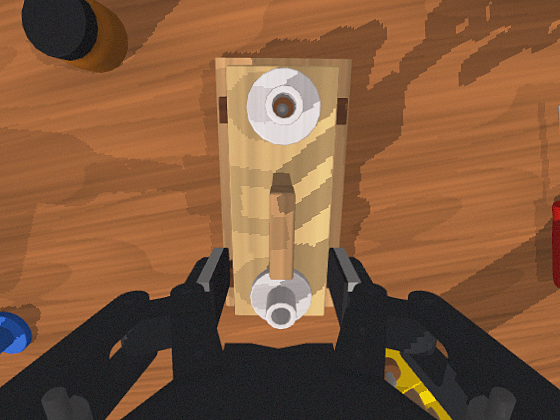

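The bar, at (282,235), lies centred and aligned between the pads at (228) and (330). Descending and gripping.

```bash
python3 -m handwheel '[[[-0.1,0,2.5],[0,0,0]],[[-0.1,0,5],[0,0,0]],[[-0.1,0,6.2],[0,0,0]],[[-0.1,0,6.2],[0,0,0]],[[-0.1,0,6.2],[0,0,0]]]'; python3 -m handwheel '[[[0,0,0],[0,0,0]],[[0,0,0],[0,0,0]],[[0,0,0],[0,0,0]],[[0,0,0],[0,0,0]],[[0,0,0],[0,0,0]]]' 1 80; python3 -m handwheel '[[[0,0,-0.4],[0,0,0]],[[0,0,-1],[0,0,0]],[[0,0,-2],[0,0,0]],[[0,0,-3],[0,0,0]],[[0,0,-3.5],[0,0,0]]]'
```

```text
t: 14.1
tool_pos: [0.5264, -0.1498, 0.1042]
tool_rot: [3.128, -0.28, 0.004]
contact_force: [-0.5, 0.3, -0.5]
opening: 0.0513
grip_force: 0.0
t: 14.72
tool_pos: [0.526, -0.1499, 0.1035]
tool_rot: [3.128, -0.279, 0.002]
contact_force: [-0.4, -3.7, 3.9]
opening: 0.0146
grip_force: 78.9
t: 15.35
tool_pos: [0.5261, -0.1495, 0.139]
tool_rot: [3.129, -0.279, 0.003]
contact_force: [0.1, -0.3, -4.9]
opening: 0.015
grip_force: 78.0
```

Wrist load is 4.9 N, about the weight of the carrier and both pulleys. Raising it the rest of the way.

```bash
python3 -m handwheel '[[[0,0,-1.5],[0,0,0]],[[0,0,-3.5],[0,0,0]],[[0,0,-5.5],[0,0,0]],[[0,0,-7.5],[0,0,0]],[[0,0,-9],[0,0,0]]]' | head -2; python3 -m handwheel '[[[0,0,-0.4],[0,0,0]],[[0,0,-0.5],[0,0,0]],[[0,0,-0.5],[0,0,0]],[[0,0,-0.5],[0,0,0]],[[0,0,-0.5],[0,0,0]]]'; python3 - <<'E'
from h import *
cv2.imwrite('pics/fin.png',np.vstack([ctrl.get_image('wrist')[:300],ctrl.get_image('scene')[80:300]]))
E
```

```text
t: 15.98
tool_pos: [0.526, -0.1495, 0.2299]
t: 16.6
tool_pos: [0.5254, -0.1493, 0.2322]
tool_rot: [-3.129, 0.28, 0.001]
contact_force: [-0.2, -0.0, -4.7]
opening: 0.0149
grip_force: 78.1
```

View pics/fin.png

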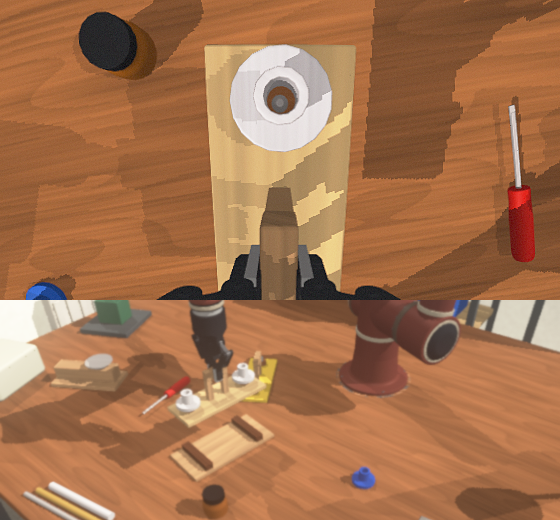

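The carrier hangs level about 13 cm above its rest. Both pulleys are seated, at scene-crop (188,398) and (243,372), and the cradle is clear at (222,445). Handing the job in.

```bash
python3 -c "
from station import ctrl
print(ctrl.finish_job())"
```

```text
the job is handed in; nothing more can be done
None
```

The loose pulley is on the empty post, and the arm is holding the carrier level by its handle about 13 cm above its cradle, with both pulleys still seated in the last picture; I've handed the job in, and it returned no verdict.

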